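Open the push-and-turn cap of the solvent bottle

ROBOT

A 6-joint arm with a two-finger parallel gripper is mounted at the origin on the work surface. World frame = base frame: x ahead of the robot, y to its left, z up, the work surface at z = 0. Lengths are in mm, angles in rad, forces in N, time in s.
With the tool pointing down it reaches from about 275 to 1000 mm from the base axis. Payload 8.4 kg.
Tool frame: the origin (TCP) lies on the centre line of the jaws, within the pads' length; the fingertips stand 25 mm ahead of it and the grasp point (between the pads) lies 6 mm ahead of it; z points along the fingers, x is the direction in which the jaws open and shut, and the axes are right-handed (so a half turn about z gives the same grasp; the last joint's range is limited). The gripper opens to 85 mm and grips with 20 to 120 N. Pads are 22 mm wide; open, the fingers measure 114 mm over their backs; the gripper's body (76 mm by 85 mm) begins 54 mm behind the grasp point. The pads swing forward as they close: fully open they stand 13 mm farther back than shut.
Start: joints at [1.286, 0.353, 1.633, -0, 1.155, -0.002], TCP at [174.402, 600.177, 256.281] pointing down, gripper open.
Joint ranges: [-2.63, 2.63], [-0.92, 2.1], [0.06, 2.66], [-1.3, 4.44], [0, 2.69], [-3.02, 3.02]. Speed limits (rad/s): [2.22, 2.22, 2.79, 3.14, 3.14, 3.14].

INTERFACE

Orientations are given as [roll, pitch, yaw] about the fixed x, y, z axes, in that order (R = Rz(yaw) Ry(pitch) Rx(roll)).
In Python, from rig import r gives the robot as it stands. The module is installed in compiled form; this text tells all that it offers.
- The arm moves only by the tool jog_arm, never from a script. Its argument "deltas" is a list of rows, each an object with "gripper": the gripper command: -1 is fully open, 1 is shut, values between are in proportion; "translation": the shift along the world's x, y, z in units of 10 cm (1.0 is 10 cm), a list of three; "dr": the turn, a rotation vector about the world's x, y, z in units of pi/2 rad (1.0 is pi/2 rad), a list of three. In form: [{"gripper": gripper, "translation": [x, y, z], "dr": [wx, wy, wz]}, ...]. A call has 1 to 12 rows; each row shifts and turns the commanded pose from where the row before left it; what a row does not reach is not made up. A row lasts 1/12 s, in which the tool goes at most 41.7 mm and 7.16 degrees, less where a joint would pass 70% of its speed; a pose out of reach is approached as far as the arm can. A call with a number of a shift or a turn outside -1 to 1 is refused whole. A call with a gripper value outside its range is refused whole. The fingers move at their own pace and stop on an object; "squeeze" is the grip in N (left out, the last holds). Time passes only in rows, so rows that do not move let the fingers close. It gives the time, the measured TCP pose, the force and the opening at its end, in the units of the state.
- r.sense(): the state, without advancing time (a new reading comes with each control period).
- r.grab_frame(name): name is "scene" or "top" or "wrist"; returns the picture (480x640x3 uint8, blue, green, red); there is no depth.
- r.calibration(name): a dict with "mtx" (3x3 intrinsics, pixels), "world_from_camera" (4x4, takes a point from camera to world coordinates). Camera axes: x right, y down, z forward; pixel columns grow to the right and rows downward; lengths in mm; the calibration is good to about 2 mm. A picture is of the moment at which its call begins: read the wrist's pose just before it. calibration takes no time and is no camera call; for the wrist camera it gives the pose at the moment of the call.
- r.sign_off(): hands the job in, once; it reports no verdict.
The state is a dict: "clock": time; "qpos": joint angles; "qvel": joint speeds; "joint_efforts": joint torques, N m; "eef_pos": TCP position; "tcp_rot": TCP orientation; "contact_force": force on the tool from outside, world axes, zero at the start; "wrist_torque": the same for the moment, N m; "opening": opening from 0.0 (shut) to 1.0 (fully open).
Only numpy, scipy, OpenCV 4.12 (cv2) and the standard library are available. Lean on these libraries where they do the work, as an engineer would, in place of code of your own. Each camera call takes 0.05 s, during which the arm holds its last target. There are 200 camera calls.

TASK

Open the white solvent bottle: press its red safety cap down against the spring, keep it pressed while turning it anticlockwise until it comes free, and lift it off. Then set the cap down gently, top up, inside the shallow metal tray and let go. Be firm but not rough (never load the cap and bottle with more than 35 N), do not drop or fling the cap, and leave the circuit board, solder spool and little flux jar where they are.

Things in the scene. Friction and masses are not known exactly. Their poses are not given: they have to be found in the camera images.
- cap_center (a point): Centre (half-way up) of the red round cap: 45 mm across, 34 mm high, 35 g, flat top 17 mm above this point, open underneath; the smooth-gripping side can be taken across its diameter from above at any angle. z up out of the top, x along the white pointer line on the top. At the start it is locked on the bottle, pointer over the red dot. It has about 1.5 mm of sideways play on the neck.
- cap_top (a point): Centre of the cap's top face. Pushing down meets 9 N at once, rising 0.8 N per mm; the three lugs inside clear the neck's teeth after a travel that cannot be seen, 3 to 9 mm, different each time (11 to 17 N); 1 mm deeper it stops hard. So about 21 N always puts it fully down. Keep it down all through the turn, or the lugs jam on a second row of teeth. It cannot turn clockwise.
- open_mark (a point): Green dot on the bottle's shoulder, 65 degrees anticlockwise (from above) of the red dot. With the pointer over it (56 to 74 degrees of turn; fixed stop at 77) the lugs are in open gaps: let up, and the spring lifts the cap to 6 mm above its locked height; then it lifts straight off freely. Hold on to it meanwhile: let go of at once while pressed down there, it is flung up.
- bottle: White solvent bottle, 75 mm across, fixed in a dark round stand 100 mm across. Origin: centre of the stand's underside, on the bench; z up along the axis. Shoulder 100 mm, locked cap's rim 112 mm and top 146 mm above the origin. The red dot on the shoulder (locked) lies towards its x axis. A sprung grey plug, 16 mm across, in the mouth pushes the cap up.
- tray: Shallow rectangular aluminium tray fixed to the bench, 150 mm along its x by 130 mm along its y, 12 mm high, walls and floor 3 mm thick. Origin: centre of its underside, on the bench. Its inner floor is 3 mm above the origin.
- board: Loose brown circuit board with parts on it, 90 x 70 mm, 22 mm high; origin at the centre of its underside. Leave alone.
- spool: Loose solder spool standing upright with blue flanges, 54 mm across, 36 mm high; origin at the centre of its underside. Leave alone.
- flux: Loose little amber jar with black lid, 32 mm across, 62 mm high; origin at the centre of its underside. Leave alone.
There are look-alikes about, which are no part of the job. Of the things shaped like the part that bears cap_center, the red one is meant.

How it is judged:
By the outcome, as a careful person would: the job done as asked, in the order asked, and still so for the second after the job is handed in, with the robot touching nothing.
It also fails if it takes over 70 s, if anything falls off the work surface, if the arm or the gripper's body presses on something with over 40 N, if the wrist force passes 120 N, or if a joint passes its speed limit or range.

## Working session

There is one attempt and no reset: what is moved stays moved. The work goes in short steps, Python scripts to look and compute and a tool call to move; the robot and the scene stay as the last step left them, time stands still between calls to the robot, and variables do not carry over. Pictures are saved under pics/ and viewed, about 8 in all and at most 12, crops included, and the job is handed in when it is done.

Besides the shell and the picture viewer there is one more tool, called after "Request:" as name([rows], argument=value, ...), one row to a line, values as JSON. jog_arm: Moves the arm, as the interface text tells. Shifts and turns lie within -1 to 1; 1 stands for 10 cm of shift or pi/2 rad of turn. Its arguments: {"type":"object","properties":{"deltas":{"type":"array"},"squeeze":{"type":"number"}},"required":["deltas"]}

```bash
mkdir -p pics; python3 - <<'E'
from rig import r
import cv2
print(r.sense())
for n in("scene","top"):
    cv2.imwrite(f"pics/{n}0.png",r.grab_frame(n)); c=r.calibration(n); print(n,c["mtx"].tolist(),c["world_from_camera"].round(3).tolist())
E
```

```text
{'clock': 0.0, 'qpos': array([ 1.28561739e+00,  3.53621901e-01,  1.63413557e+00,  9.32686695e-07,
        1.15520570e+00, -2.36606426e-03]), 'qvel': array([-5.62161396e-04, -6.50710076e-05,  1.15958089e-03, -8.80574750e-04,
        1.12068673e-03,  4.21918892e-04]), 'joint_efforts': array([ 2.99555948e-03, -6.05249190e+01, -3.42074597e+01,  1.85572048e-04,
        9.13068478e-03, -6.69919544e-06]), 'eef_pos': array([174.2658945 , 599.75224579, 255.57743762]), 'tcp_rot': array([-3.14158856e+00,  1.37051007e-03,  1.28798308e+00]), 'contact_force': array([-0.62703724,  0.53494035,  0.62139095]), 'wrist_torque': array([-0.00179272,  0.01347333, -0.02422859]), 'opening': 0.9970765303883782}
scene [[598.6459210584275, 0.0, 325.81583755156606], [0.0, 598.6459210584275, 240.35244553304832], [0.0, 0.0, 1.0]] [[-0.505, 0.642, -0.577, 1073.012], [0.863, 0.369, -0.345, 311.247], [-0.009, -0.672, -0.74, 756.495], [0.0, 0.0, 0.0, 1.0]]
top [[490.7201100940692, 0.0, 323.2037369650335], [0.0, 490.7201100940692, 236.57790175663115], [0.0, 0.0, 1.0]] [[0.017, -0.998, 0.067, 516.628], [-1.0, -0.018, -0.013, 24.886], [0.014, -0.067, -0.998, 966.379], [0.0, 0.0, 0.0, 1.0]]
```

View pics/top0.png

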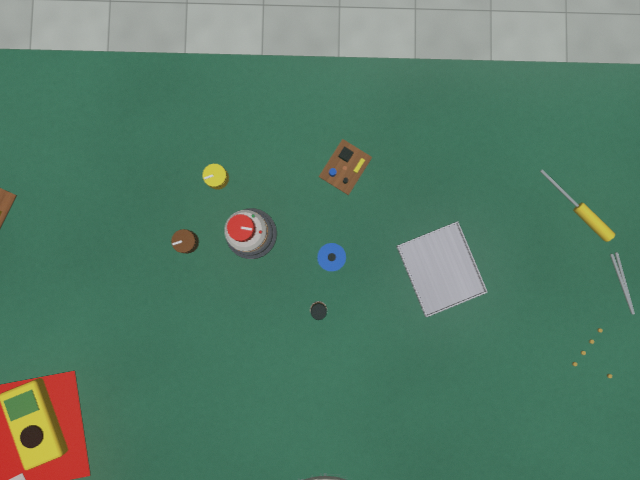

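View pics/scene0.png

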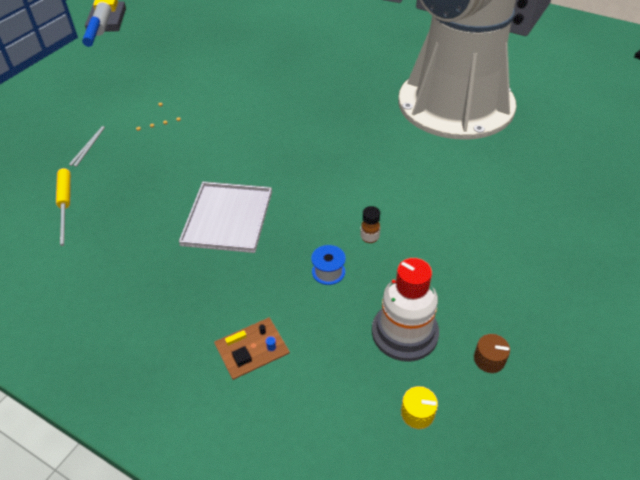

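The top view shows the red cap at about (241,228), its pointer to the right, with the tray at (442,269), spool at (331,257), flux at (318,311) and board at (346,167). The scene view agrees: cap at (413,275), a dot on the shoulder near (392,299). I'll enlarge both caps.

```bash
python3 - <<'E'
import cv2,numpy as np
a=cv2.imread("pics/top0.png")[195:270,205:290]; b=cv2.imread("pics/scene0.png")[250:325,370:455]
f=lambda i:cv2.resize(i,None,fx=4.7,fy=7 if 0 else 4.7,interpolation=cv2.INTER_CUBIC)
cv2.imwrite("pics/c1.png",np.hstack([f(a),f(b)]))
E
cat > h.py <<'E'
from rig import r
import numpy as np, cv2
def ray(n,px,z,cal=None):
    c=cal or r.calibration(n); T=c["world_from_camera"]
    d=T[:3,:3]@np.linalg.solve(c["mtx"],[px[0],px[1],1]); o=T[:3,3]
    return (o+d*(z-o[2])/d[2])[:2]
def proj(n,p,cal=None):
    c=cal or r.calibration(n); T=np.linalg.inv(c["world_from_camera"]); q=c["mtx"]@(T[:3,:3]@np.array(p,float)+T[:3,3]); return q[:2]/q[2]
E
python3 - <<'E'
from h import *
a=r.grab_frame("top"); hsv=cv2.cvtColor(a,cv2.COLOR_BGR2HSV)
m=((hsv[...,0]<8)|(hsv[...,0]>172))&(hsv[...,1]>180)&(hsv[...,2]>90); m=m.astype(np.uint8); m[:,:215]=0;m[:,275:]=0;m[:200]=0;m[265:]=0
print(cv2.boundingRect(m), hsv[228,235])
# tray corners
g=[(399,247),(459,223),(486,291),(428,315)]
P=[ray("top",p,12) for p in g]; print("tray",P,np.mean(P,0))
for n,p,z in[("spool",(331,257),36),("flux",(318,311),62),("captop",(240,228),146)]: print(n,ray("top",p,z))
E
```

```text
(0, 0, 0, 0) [  1 173 196]
tray [array([ 563.04264484, -135.76253208]), array([ 612.24748405, -253.33465728]), array([ 480.45677093, -305.85390097]), array([ 432.38374376, -192.89185669])] [ 522.03266089 -221.96073675]
spool [540.59565073  -2.68169408]
flux [440.83898233  20.26780465]
captop [583.58595068 153.68700605]
```

View pics/c1.png

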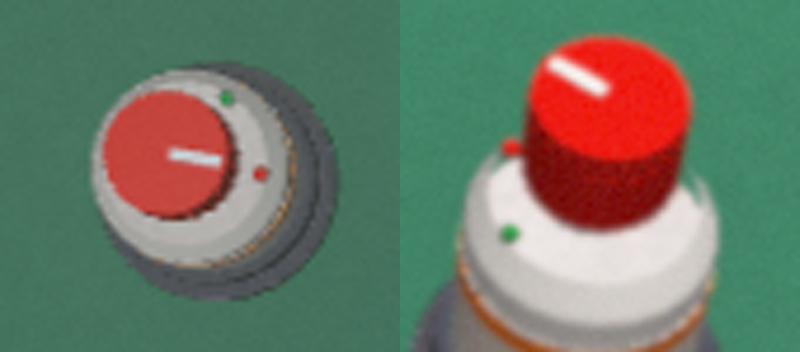

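The enlarged crop shows the top-face centre at about (167,154) in the top crop, pixel (240.5,227.8), and (209,98) in the scene crop, pixel (414.6,270.9). The pointer sits over the red dot, heading to image right, and the green dot is anticlockwise of it.

```bash
python3 - <<'E'
from h import *
for z in (140,146,152):
    print(z,ray("top",(240.5,227.8),z),ray("scene",(414.6,270.9),z))
c=lambda x,y:(205+x/4.7,195+y/4.7)
p=ray("top",c(220,161),146);q=ray("top",c(169,154),146);d=p-q;print("ptr yaw",np.degrees(np.arctan2(d[1],d[0])))
C=ray("top",c(167,154),146)
for nm,x in(("red",(261,173)),("green",(227,98))):
    d=ray("top",c(*x),100)-C;print(nm,d,np.hypot(*d),np.degrees(np.arctan2(d[1],d[0])))
for z in(0,10,20): print("stand",ray("top",c(219,181),z))
E
```

```text
140 [584.42936652 153.79778521] [581.32328647 153.85848444]
146 [583.93708895 152.86181097] [586.1086134 155.3902548]
152 [583.44481139 151.92583673] [590.89394033 156.92202516]
ptr yaw -96.79309876414408
red [ -2.74036171 -28.29594668] 28.428334116878794 -95.5316411426537
green [ 25.36032608 -14.77864233] 29.352247072130208 -30.231345904020987
stand [585.02945146 153.5039485 ]
stand [584.32164017 152.173024  ]
stand [583.61382888 150.84209949]
```

Request:
jog_arm([
  {"gripper": -1, "translation": [0.17, -0.18, 0], "dr": [0, 0, -0.042]},
  {"gripper": -1, "translation": [0.17, -0.18, 0], "dr": [0, 0, -0.042]},
  {"gripper": -1, "translation": [0.17, -0.18, 0], "dr": [0, 0, -0.042]},
  {"gripper": -1, "translation": [0.17, -0.18, 0], "dr": [0, 0, -0.042]},
  {"gripper": -1, "translation": [0.17, -0.18, 0], "dr": [0, 0, -0.042]},
  {"gripper": -1, "translation": [0.17, -0.18, 0], "dr": [0, 0, -0.042]},
  {"gripper": -1, "translation": [0.17, -0.18, 0], "dr": [0, 0, -0.042]},
  {"gripper": -1, "translation": [0.17, -0.18, 0], "dr": [0, 0, -0.042]},
  {"gripper": -1, "translation": [0.17, -0.18, 0], "dr": [0, 0, -0.042]},
  {"gripper": -1, "translation": [0.17, -0.18, 0], "dr": [0, 0, -0.042]},
  {"gripper": -1, "translation": [0.17, -0.18, 0], "dr": [0, 0, -0.042]},
  {"gripper": -1, "translation": [0.17, -0.18, 0], "dr": [0, 0, -0.042]},
], squeeze=60)

```text
clock: 1.15
eef_pos: [379.0, 383.1, 256.2]
tcp_rot: [3.142, 0.0, 0.493]
contact_force: [0.2, 0.6, -0.3]
opening: 1.0
```

Request:
jog_arm([
  {"gripper": -1, "translation": [0.17, -0.18, 0], "dr": [0, 0, -0.042]},
  {"gripper": -1, "translation": [0.17, -0.18, 0], "dr": [0, 0, -0.042]},
  {"gripper": -1, "translation": [0.17, -0.18, 0], "dr": [0, 0, -0.042]},
  {"gripper": -1, "translation": [0.17, -0.18, 0], "dr": [0, 0, -0.042]},
  {"gripper": -1, "translation": [0.17, -0.18, 0], "dr": [0, 0, -0.042]},
  {"gripper": -1, "translation": [0.17, -0.18, 0], "dr": [0, 0, -0.042]},
  {"gripper": -1, "translation": [0.17, -0.18, 0], "dr": [0, 0, -0.042]},
  {"gripper": -1, "translation": [0.17, -0.18, 0], "dr": [0, 0, -0.042]},
  {"gripper": -1, "translation": [0.17, -0.18, 0], "dr": [0, 0, -0.042]},
  {"gripper": -1, "translation": [0.17, -0.18, 0], "dr": [0, 0, -0.042]},
  {"gripper": -1, "translation": [0, 0, 0], "dr": [0, 0, 0]},
  {"gripper": -1, "translation": [0, 0, 0], "dr": [0, 0, 0]},
])

```text
clock: 2.15
eef_pos: [548.8, 203.3, 255.9]
tcp_rot: [3.141, 0.001, -0.165]
contact_force: [-1.4, 0.2, 0.1]
opening: 1.003
```

```bash
python3 - <<'E'
from h import *
c=r.calibration("wrist"); im=r.grab_frame("wrist"); cv2.imwrite("pics/w0.png",im)
print(r.sense()["eef_pos"],r.sense()["qpos"]); np.savez("w0.npz",**c); print(c["world_from_camera"].round(3).tolist(), proj("wrist",(584.5,153.5,146),c))
E
```

```text
[548.12347895 203.98920307 255.90421578] [3.53513481e-01 2.91855341e-01 1.72131568e+00 4.06318016e-04
 1.12931762e+00 5.16800246e-01]
[[0.986, -0.159, -0.043, 559.164], [-0.165, -0.952, -0.257, 268.955], [-0.0, 0.261, -0.965, 372.496], [0.0, 0.0, 0.0, 1.0]] [395.41249704 322.59040774]
```

View pics/w0.png

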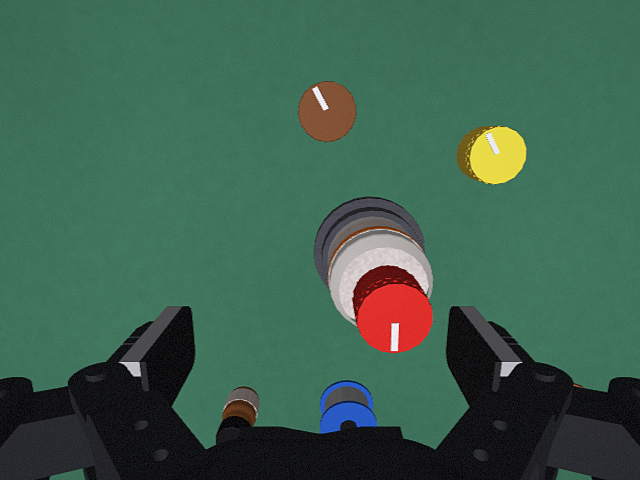

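The wrist view shows the cap's top-face centre at about (394.5,318). Its pointer faces the robot side.

```bash
python3 - <<'E'
from h import *
c=dict(np.load("w0.npz"))
im=cv2.imread("pics/w0.png").astype(int); m=((im[...,2]>200)&(im[...,1]<80)).astype(np.uint8)
k,_=cv2.findContours(m,0,1); k=max(k,key=cv2.contourArea); e=cv2.fitEllipse(cv2.convexHull(k)); print(e)
a=cv2.imread("pics/top0.png").astype(int); 
m=((a[...,2]>150)&(a[...,1]<100)).astype(np.uint8); m[:, :215]=0; m[:,275:]=0; m[:200]=0; m[265:]=0
k,_=cv2.findContours(m,0,1); k=max(k,key=cv2.contourArea); t=cv2.fitEllipse(cv2.convexHull(k)); print(t)
print(ray("wrist",e[0],146,c),ray("top",t[0],146),ray("scene",(414.6,270.9),146))
E
```

```text
((394.622314453125, 317.89862060546875), (68.06009674072266, 75.34371948242188), 76.93577575683594)
((239.8728485107422, 227.0519256591797), (25.654178619384766, 25.94666290283203), 37.931732177734375)
[584.40052977 156.54844912] [585.17379926 153.94471428] [586.1086134 155.3902548]
```

Request:
jog_arm([
  {"gripper": -1, "translation": [0.09, -0.12, 0], "dr": [0, 0, 0]},
  {"gripper": -1, "translation": [0.09, -0.12, 0], "dr": [0, 0, 0]},
  {"gripper": -1, "translation": [0.09, -0.12, 0], "dr": [0, 0, 0]},
  {"gripper": -1, "translation": [0.09, -0.12, 0], "dr": [0, 0, 0]},
  {"gripper": -1, "translation": [0, 0, -0.16], "dr": [0, 0, 0]},
  {"gripper": -1, "translation": [0, 0, -0.16], "dr": [0, 0, 0]},
  {"gripper": -1, "translation": [0, 0, -0.16], "dr": [0, 0, 0]},
  {"gripper": -1, "translation": [0, 0, -0.16], "dr": [0, 0, 0]},
  {"gripper": -1, "translation": [0, 0, 0], "dr": [0, 0, 0]},
  {"gripper": -1, "translation": [0, 0, 0], "dr": [0, 0, 0]},
  {"gripper": -1, "translation": [0, 0, 0], "dr": [0, 0, 0]},
])

```text
clock: 3.12
eef_pos: [585.2, 155.9, 193.1]
tcp_rot: [-3.141, -0.001, -0.164]
contact_force: [0.8, -0.1, -0.3]
opening: 0.998
```

```bash
python3 - <<'E'
from h import *
s=r.sense();c=r.calibration("wrist"); im=r.grab_frame("wrist"); cv2.imwrite("pics/w1.png",im)
im=im.astype(int); m=((im[...,2]>200)&(im[...,1]<80)).astype(np.uint8)
k,_=cv2.findContours(m,0,1); k=max(k,key=cv2.contourArea); e=cv2.fitEllipse(cv2.convexHull(k)); print(e)
print(s["eef_pos"],s["tcp_rot"],s["contact_force"],ray("wrist",e[0],146,c))
E
```

```text
((319.8066101074219, 292.892578125), (97.82295989990234, 104.78539276123047), 91.29962921142578)
[585.15654066 155.85537365 193.08108487] [-3.14128753e+00 -7.83219927e-04 -1.63706081e-01] [ 0.79461821 -0.06786412 -0.34275403] [584.61354003 156.60118359]
```

View pics/w1.png

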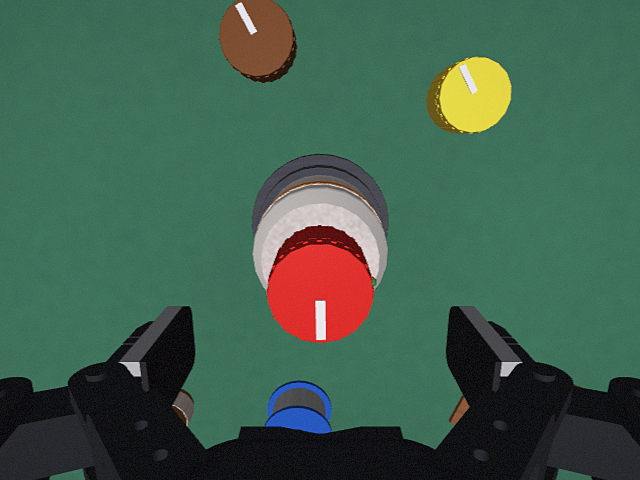

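The cap is centred between the fingers, at column 320. I'll descend with the fingers part-closed.

Request:
jog_arm([
  {"gripper": -1, "translation": [0, 0, -0.1], "dr": [0, 0, 0]},
  {"gripper": -1, "translation": [0, 0, -0.1], "dr": [0, 0, 0]},
  {"gripper": -1, "translation": [0, 0, -0.1], "dr": [0, 0, 0]},
  {"gripper": -1, "translation": [0, 0, -0.1], "dr": [0, 0, 0]},
  {"gripper": -1, "translation": [0, 0, -0.1], "dr": [0, 0, 0]},
  {"gripper": -0.3, "translation": [0, 0, 0], "dr": [0, 0, 0]},
  {"gripper": -0.3, "translation": [0, 0, 0], "dr": [0, 0, 0]},
  {"gripper": -0.3, "translation": [0, 0, 0], "dr": [0, 0, 0]},
  {"gripper": -0.3, "translation": [0, 0, 0], "dr": [0, 0, 0]},
  {"gripper": -0.3, "translation": [0, 0, 0], "dr": [0, 0, 0]},
  {"gripper": -0.3, "translation": [0, 0, 0], "dr": [0, 0, 0]},
  {"gripper": -0.3, "translation": [0, 0, 0], "dr": [0, 0, 0]},
])

```text
clock: 4.17
eef_pos: [584.6, 156.2, 142.7]
tcp_rot: [-3.141, -0.001, -0.163]
contact_force: [0.0, -0.6, 0.1]
opening: 0.654
```

Request:
jog_arm([
  {"gripper": -0.1, "translation": [0, 0, 0], "dr": [0, 0, 0]},
  {"gripper": -0.05, "translation": [0, 0, 0], "dr": [0, 0, 0]},
  {"gripper": 0, "translation": [0, 0, 0], "dr": [0, 0, 0]},
  {"gripper": 0.1, "translation": [0, 0, 0], "dr": [0, 0, 0]},
  {"gripper": 0.3, "translation": [0, 0, 0], "dr": [0, 0, 0]},
  {"gripper": 1, "translation": [0, 0, 0], "dr": [0, 0, 0]},
  {"gripper": 1, "translation": [0, 0, 0], "dr": [0, 0, 0]},
  {"gripper": 1, "translation": [0, 0, 0], "dr": [0, 0, 0]},
  {"gripper": 1, "translation": [0, 0, 0], "dr": [0, 0, 0]},
])

```text
clock: 4.92
eef_pos: [585.0, 156.2, 143.0]
tcp_rot: [-3.141, -0.001, -0.163]
contact_force: [1.1, -1.1, 5.1]
opening: 0.516
```

Request:
jog_arm([
  {"gripper": 1, "translation": [0, 0, -0.01], "dr": [0, 0, 0]},
  {"gripper": 1, "translation": [0, 0, -0.01], "dr": [0, 0, 0]},
  {"gripper": 1, "translation": [0, 0, 0], "dr": [0, 0, 0]},
  {"gripper": 1, "translation": [0, 0, 0], "dr": [0, 0, 0]},
])

```text
clock: 5.25
eef_pos: [585.0, 156.2, 141.4]
tcp_rot: [-3.141, -0.001, -0.163]
contact_force: [-2.0, -1.3, 9.1]
opening: 0.51
```

Request:
jog_arm([
  {"gripper": 1, "translation": [0, 0, -0.01], "dr": [0, 0, 0]},
  {"gripper": 1, "translation": [0, 0, 0], "dr": [0, 0, 0]},
  {"gripper": 1, "translation": [0, 0, 0], "dr": [0, 0, 0]},
])

```text
clock: 5.5
eef_pos: [585.0, 156.2, 140.5]
tcp_rot: [-3.141, -0.001, -0.163]
contact_force: [-0.7, -0.8, 10.8]
opening: 0.514
```

Request:
jog_arm([
  {"gripper": 1, "translation": [0, 0, -0.01], "dr": [0, 0, 0]},
  {"gripper": 1, "translation": [0, 0, 0], "dr": [0, 0, 0]},
  {"gripper": 1, "translation": [0, 0, 0], "dr": [0, 0, 0]},
])

```text
clock: 5.75
eef_pos: [585.0, 156.2, 139.5]
tcp_rot: [-3.141, -0.001, -0.163]
contact_force: [-1.3, -2.1, 11.0]
opening: 0.512
```

Request:
jog_arm([
  {"gripper": 1, "translation": [0, 0, -0.01], "dr": [0, 0, 0]},
  {"gripper": 1, "translation": [0, 0, 0], "dr": [0, 0, 0]},
  {"gripper": 1, "translation": [0, 0, 0], "dr": [0, 0, 0]},
])

```text
clock: 6.0
eef_pos: [585.0, 156.2, 138.6]
tcp_rot: [-3.141, -0.001, -0.163]
contact_force: [-1.9, -1.8, 12.5]
opening: 0.509
```

Request:
jog_arm([
  {"gripper": 1, "translation": [0, 0, -0.01], "dr": [0, 0, 0]},
  {"gripper": 1, "translation": [0, 0, 0], "dr": [0, 0, 0]},
  {"gripper": 1, "translation": [0, 0, 0], "dr": [0, 0, 0]},
])

```text
clock: 6.25
eef_pos: [585.0, 156.2, 137.7]
tcp_rot: [-3.141, -0.001, -0.163]
contact_force: [-2.5, -2.0, 12.6]
opening: 0.514
```

Request:
jog_arm([
  {"gripper": 1, "translation": [0, 0, -0.01], "dr": [0, 0, 0]},
  {"gripper": 1, "translation": [0, 0, 0], "dr": [0, 0, 0]},
  {"gripper": 1, "translation": [0, 0, 0], "dr": [0, 0, 0]},
])

```text
clock: 6.5
eef_pos: [585.0, 156.2, 137.0]
tcp_rot: [-3.141, -0.002, -0.163]
contact_force: [-4.2, -2.1, 14.5]
opening: 0.51
```

Request:
jog_arm([
  {"gripper": 1, "translation": [0, 0, -0.01], "dr": [0, 0, 0]},
  {"gripper": 1, "translation": [0, 0, 0], "dr": [0, 0, 0]},
  {"gripper": 1, "translation": [0, 0, 0], "dr": [0, 0, 0]},
])

```text
clock: 6.75
eef_pos: [585.1, 156.2, 136.9]
tcp_rot: [-3.141, -0.002, -0.163]
contact_force: [-6.7, -3.6, 23.8]
opening: 0.512
```

Hard stop reached at 23.8 N. Now turning, in checked steps.

Request:
jog_arm([
  {"gripper": 1, "translation": [0, 0, 0], "dr": [0, 0, 0.03]},
  {"gripper": 1, "translation": [0, 0, 0], "dr": [0, 0, 0.03]},
  {"gripper": 1, "translation": [0, 0, 0], "dr": [0, 0, 0.03]},
  {"gripper": 1, "translation": [0, 0, 0], "dr": [0, 0, 0.03]},
  {"gripper": 1, "translation": [0, 0, 0], "dr": [0, 0, 0]},
])

```text
clock: 7.17
eef_pos: [585.9, 156.6, 136.9]
tcp_rot: [-3.141, -0.004, 0.028]
contact_force: [-4.0, -0.9, 20.9]
opening: 0.512
```

```bash
python3 -c "
from rig import r
s=r.sense();print(s['eef_pos'],s['tcp_rot'],s['contact_force'],s['wrist_torque'])"
```

```text
[585.90695622 156.57453041 136.9413277 ] [-3.1407199  -0.00370545  0.02798429] [-4.01873648 -0.93507047 20.89096022] [-0.26442363  0.47731809  0.05030908]
```

Request:
jog_arm([
  {"gripper": 1, "translation": [0, 0, 0], "dr": [0, 0, 0.04]},
  {"gripper": 1, "translation": [0, 0, 0], "dr": [0, 0, 0.04]},
  {"gripper": 1, "translation": [0, 0, 0], "dr": [0, 0, 0.04]},
  {"gripper": 1, "translation": [0, 0, 0], "dr": [0, 0, 0.04]},
  {"gripper": 1, "translation": [0, 0, 0], "dr": [0, 0, 0.04]},
  {"gripper": 1, "translation": [0, 0, 0], "dr": [0, 0, 0]},
])

```text
clock: 7.67
eef_pos: [586.0, 156.9, 136.9]
tcp_rot: [-3.141, -0.004, 0.343]
contact_force: [-2.2, 1.0, 19.7]
opening: 0.505
```

```bash
python3 -c "
from rig import r
s=r.sense();print(s['eef_pos'],s['tcp_rot'],s['contact_force'],s['wrist_torque'],s['qpos'])"
```

```text
[585.9916837  156.94737668 136.93800697] [-3.14140951 -0.00418916  0.34299967] [-2.2024711   0.97058504 19.72970487] [0.05112978 0.52289388 0.04186026] [ 2.58937733e-01  4.56877672e-01  1.77369025e+00  6.78319178e-04
  9.06865848e-01 -8.44792048e-02]
```

Request:
jog_arm([
  {"gripper": 1, "translation": [0, 0, -0.002], "dr": [0, 0, 0.04]},
  {"gripper": 1, "translation": [0, 0, 0], "dr": [0, 0, 0.04]},
  {"gripper": 1, "translation": [0, 0, 0], "dr": [0, 0, 0.04]},
  {"gripper": 1, "translation": [0, 0, 0], "dr": [0, 0, 0.04]},
  {"gripper": 1, "translation": [0, 0, 0], "dr": [0, 0, 0.04]},
  {"gripper": 1, "translation": [0, 0, 0], "dr": [0, 0, 0]},
])

```text
clock: 8.17
eef_pos: [585.6, 156.7, 136.9]
tcp_rot: [3.141, -0.003, 0.657]
contact_force: [-4.4, -1.9, 23.2]
opening: 0.513
```

Request:
jog_arm([
  {"gripper": 1, "translation": [0, 0, 0], "dr": [0, 0, 0.04]},
  {"gripper": 1, "translation": [0, 0, 0], "dr": [0, 0, 0.04]},
  {"gripper": 1, "translation": [0, 0, 0], "dr": [0, 0, 0.04]},
  {"gripper": 1, "translation": [0, 0, 0], "dr": [0, 0, 0.04]},
  {"gripper": 1, "translation": [0, 0, 0], "dr": [0, 0, 0.04]},
  {"gripper": 1, "translation": [0, 0, 0], "dr": [0, 0, 0]},
  {"gripper": 1, "translation": [0, 0, 0], "dr": [0, 0, 0]},
])

```text
clock: 8.75
eef_pos: [585.3, 156.7, 136.9]
tcp_rot: [3.14, -0.002, 0.968]
contact_force: [-7.6, -0.5, 24.8]
opening: 0.508
```

```bash
python3 - <<'E'
from h import *
s=r.sense();print(s['eef_pos'],s['tcp_rot'],s['contact_force'],s['wrist_torque'])
w=r.grab_frame("wrist"); c=r.grab_frame("scene")[250:325,370:455]
cv2.imwrite("pics/t1.png",np.hstack([w[140:480,120:520],cv2.resize(c,(385,340),interpolation=cv2.INTER_CUBIC)]))
E
```

```text
[585.26559705 156.68730218 136.92226966] [ 3.14022292e+00 -2.17889378e-03  9.67981820e-01] [-7.60019097 -0.50306942 24.8370451 ] [-0.12498588  1.07044815  0.08651025]
```

View pics/t1.png

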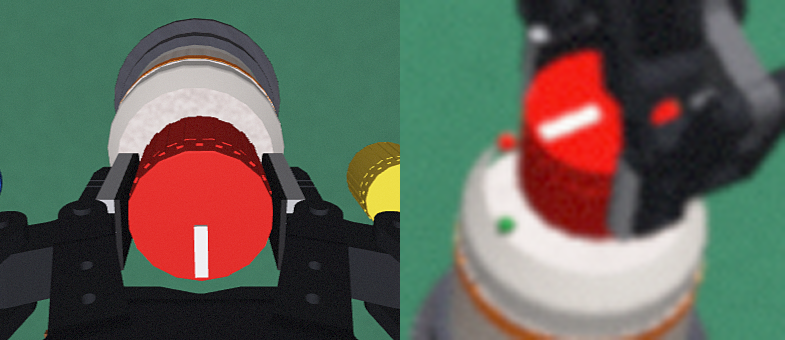

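The pointer has kept its place relative to the jaws, so it turned with the tool by 64.8° and now lies towards the green dot. Next I let up slowly, still gripping.

Request:
jog_arm([
  {"gripper": 1, "translation": [0, 0, 0.01], "dr": [0, 0, 0]},
  {"gripper": 1, "translation": [0, 0, 0.01], "dr": [0, 0, 0]},
  {"gripper": 1, "translation": [0, 0, 0.01], "dr": [0, 0, 0]},
  {"gripper": 1, "translation": [0, 0, 0.01], "dr": [0, 0, 0]},
  {"gripper": 1, "translation": [0, 0, 0.01], "dr": [0, 0, 0]},
  {"gripper": 1, "translation": [0, 0, 0.01], "dr": [0, 0, 0]},
  {"gripper": 1, "translation": [0, 0, 0], "dr": [0, 0, 0]},
])

```text
clock: 9.43
eef_pos: [585.2, 156.6, 141.4]
tcp_rot: [3.141, -0.002, 0.968]
contact_force: [-2.3, 0.8, 9.4]
opening: 0.508
```

Request:
jog_arm([
  {"gripper": 1, "translation": [0, 0, 0.02], "dr": [0, 0, 0]},
  {"gripper": 1, "translation": [0, 0, 0.02], "dr": [0, 0, 0]},
  {"gripper": 1, "translation": [0, 0, 0.02], "dr": [0, 0, 0]},
  {"gripper": 1, "translation": [0, 0, 0], "dr": [0, 0, 0]},
])

```text
clock: 9.77
eef_pos: [585.1, 156.6, 147.1]
tcp_rot: [3.141, -0.002, 0.968]
contact_force: [0.7, 1.6, 6.2]
opening: 0.51
```

Request:
jog_arm([
  {"gripper": 1, "translation": [0, 0, 0.02], "dr": [0, 0, 0]},
  {"gripper": 1, "translation": [0, 0, 0.02], "dr": [0, 0, 0]},
  {"gripper": 1, "translation": [0, 0, 0.02], "dr": [0, 0, 0]},
  {"gripper": 1, "translation": [0, 0, 0.02], "dr": [0, 0, 0]},
  {"gripper": 1, "translation": [0, 0, 0], "dr": [0, 0, 0]},
])

```text
clock: 10.18
eef_pos: [584.2, 156.1, 154.1]
tcp_rot: [-3.141, 0.0, 0.968]
contact_force: [0.1, -0.9, -1.0]
opening: 0.506
```

Free. Lifting straight off.

Request:
jog_arm([
  {"gripper": 1, "translation": [0, 0, 0.04], "dr": [0, 0, 0]},
  {"gripper": 1, "translation": [0, 0, 0.06], "dr": [0, 0, 0]},
  {"gripper": 1, "translation": [0, 0, 0.06], "dr": [0, 0, 0]},
  {"gripper": 1, "translation": [0, 0, 0.08], "dr": [0, 0, 0]},
  {"gripper": 1, "translation": [0, 0, 0.1], "dr": [0, 0, 0]},
  {"gripper": 1, "translation": [0, 0, 0.12], "dr": [0, 0, 0]},
  {"gripper": 1, "translation": [0, 0, 0.12], "dr": [0, 0, 0]},
  {"gripper": 1, "translation": [0, 0, 0.1], "dr": [0, 0, 0]},
  {"gripper": 1, "translation": [0, 0, 0.06], "dr": [0, 0, 0]},
  {"gripper": 1, "translation": [0, 0, 0], "dr": [0, 0, 0]},
])

```text
clock: 11.02
eef_pos: [585.3, 156.4, 230.2]
tcp_rot: [3.14, -0.002, 0.968]
contact_force: [-0.0, 0.2, -0.3]
opening: 0.512
```

```bash
python3 - <<'E'
from h import *
# refined tray corners from top image: bright contour
a=r.grab_frame("top"); h=cv2.cvtColor(a,cv2.COLOR_BGR2HSV); m=((h[...,1]<60)&(h[...,2]>110)).astype(np.uint8); m[:200]=0;m[330:]=0;m[:,:390]=0;m[:,500:]=0
k,_=cv2.findContours(m,0,1);k=max(k,key=cv2.contourArea);q=cv2.minAreaRect(k);b=cv2.boxPoints(q);print(b)
P=np.array([ray("top",p,8) for p in b]);print(P,P.mean(0),np.linalg.norm(np.diff(P,axis=0),axis=1))
g=[(204,182),(271,186),(256,250),(181,247)]
S=np.array([ray("scene",p,8) for p in g]);print(S,S.mean(0))
w=r.grab_frame("scene")[150:400,160:480]; cv2.imwrite("pics/l1.png",cv2.resize(w,(640,500)))
E
```

```text
[[395.63715 245.55753]
 [458.36633 219.89558]
 [487.8354  291.931  ]
 [425.1062  317.59296]]
[[ 565.94780198 -129.81349424]
 [ 618.76620713 -253.25587698]
 [ 478.55644635 -310.83065936]
 [ 426.94754586 -188.18306884]] [ 522.55450033 -220.52077485] [134.26766469 151.57055316 133.06355651]
[[ 476.13464037 -307.62217234]
 [ 423.38980621 -193.334343  ]
 [ 566.53233669 -127.42858319]
 [ 623.72223588 -240.47075181]] [ 522.44475479 -217.21396259]
```

View pics/l1.png

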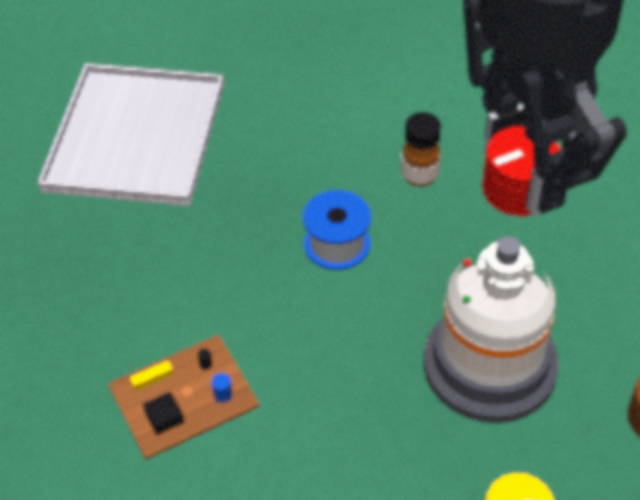

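The cap is off the neck and in the jaws, and the grey plug is visible. The tray centre comes out at about (522.4, -219.5) with yaw 0.39. Carrying the cap over.

Request:
jog_arm([
  {"gripper": 1, "translation": [-0.01, -0.06, 0], "dr": [0, 0, -0.015]},
  {"gripper": 1, "translation": [-0.02, -0.12, 0], "dr": [0, 0, -0.015]},
  {"gripper": 1, "translation": [-0.03, -0.17, 0], "dr": [0, 0, -0.015]},
  {"gripper": 1, "translation": [-0.03, -0.17, 0], "dr": [0, 0, -0.015]},
  {"gripper": 1, "translation": [-0.03, -0.17, 0], "dr": [0, 0, -0.015]},
  {"gripper": 1, "translation": [-0.03, -0.17, 0], "dr": [0, 0, -0.015]},
  {"gripper": 1, "translation": [-0.03, -0.17, 0], "dr": [0, 0, -0.015]},
  {"gripper": 1, "translation": [-0.03, -0.17, 0], "dr": [0, 0, -0.015]},
  {"gripper": 1, "translation": [-0.03, -0.17, 0], "dr": [0, 0, -0.015]},
  {"gripper": 1, "translation": [-0.03, -0.17, 0], "dr": [0, 0, -0.015]},
  {"gripper": 1, "translation": [-0.03, -0.17, 0], "dr": [0, 0, -0.015]},
  {"gripper": 1, "translation": [-0.03, -0.17, 0], "dr": [0, 0, -0.015]},
])

```text
clock: 12.12
eef_pos: [550.4, -33.6, 227.5]
tcp_rot: [-3.141, 0.001, 0.682]
contact_force: [-0.6, -0.8, -0.4]
opening: 0.508
```

Request:
jog_arm([
  {"gripper": 1, "translation": [-0.03, -0.17, 0], "dr": [0, 0, -0.015]},
  {"gripper": 1, "translation": [-0.03, -0.17, 0], "dr": [0, 0, -0.015]},
  {"gripper": 1, "translation": [-0.03, -0.17, 0], "dr": [0, 0, -0.015]},
  {"gripper": 1, "translation": [-0.03, -0.17, 0], "dr": [0, 0, -0.015]},
  {"gripper": 1, "translation": [-0.03, -0.17, 0], "dr": [0, 0, -0.015]},
  {"gripper": 1, "translation": [-0.03, -0.17, 0], "dr": [0, 0, -0.015]},
  {"gripper": 1, "translation": [-0.03, -0.17, 0], "dr": [0, 0, -0.015]},
  {"gripper": 1, "translation": [-0.03, -0.17, 0], "dr": [0, 0, -0.015]},
  {"gripper": 1, "translation": [-0.03, -0.15, 0], "dr": [0, 0, -0.02]},
  {"gripper": 1, "translation": [-0.02, -0.1, 0], "dr": [0, 0, -0.02]},
  {"gripper": 1, "translation": [0, -0.05, 0], "dr": [0, 0, -0.01]},
  {"gripper": 1, "translation": [0, 0, 0], "dr": [0, 0, 0]},
])

```text
clock: 13.12
eef_pos: [521.9, -198.9, 227.8]
tcp_rot: [-3.141, 0.0, 0.415]
contact_force: [0.1, -0.2, 0.8]
opening: 0.511
```

Request:
jog_arm([
  {"gripper": 1, "translation": [0, -0.07, -0.05], "dr": [0, 0, 0]},
  {"gripper": 1, "translation": [0, -0.07, -0.12], "dr": [0, 0, 0]},
  {"gripper": 1, "translation": [0, -0.07, -0.2], "dr": [0, 0, 0]},
  {"gripper": 1, "translation": [0, 0, -0.25], "dr": [0, 0, 0]},
  {"gripper": 1, "translation": [0, 0, -0.25], "dr": [0, 0, 0]},
  {"gripper": 1, "translation": [0, 0, -0.25], "dr": [0, 0, 0]},
  {"gripper": 1, "translation": [0, 0, -0.25], "dr": [0, 0, 0]},
  {"gripper": 1, "translation": [0, 0, -0.2], "dr": [0, 0, 0]},
  {"gripper": 1, "translation": [0, 0, -0.15], "dr": [0, 0, 0]},
  {"gripper": 1, "translation": [0, 0, -0.08], "dr": [0, 0, 0]},
  {"gripper": 1, "translation": [0, 0, 0], "dr": [0, 0, 0]},
  {"gripper": 1, "translation": [0, 0, 0], "dr": [0, 0, 0]},
])

```text
clock: 14.12
eef_pos: [522.3, -218.7, 47.7]
tcp_rot: [-3.141, 0.001, 0.418]
contact_force: [0.7, -0.5, -0.7]
opening: 0.511
```

```bash
python3 - <<'E'
from h import *
print(r.sense()["eef_pos"])
c=r.grab_frame("scene")[150:270,160:300]; cv2.imwrite("pics/d1.png",cv2.resize(c,(560,480),interpolation=cv2.INTER_CUBIC))
E
```

```text
[ 522.26190034 -218.67463803   47.6599871 ]
```

View pics/d1.png

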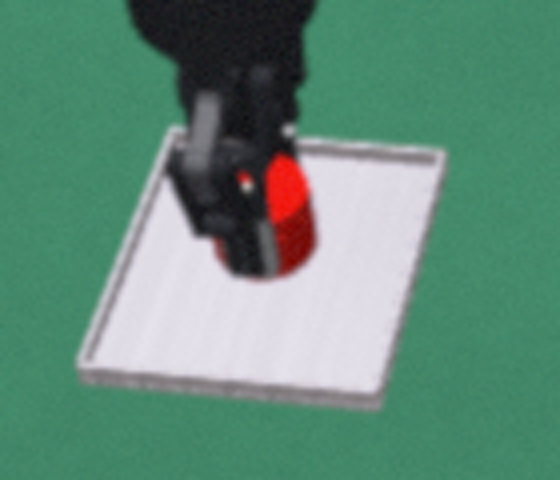

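The cap is over the tray's middle, around crop pixel (265,215), upright, with its rim about 13 mm above the floor. Lowering.

Request:
jog_arm([
  {"gripper": 1, "translation": [0, 0, -0.04], "dr": [0, 0, 0]},
  {"gripper": 1, "translation": [0, 0, -0.04], "dr": [0, 0, 0]},
  {"gripper": 1, "translation": [0, 0, -0.02], "dr": [0, 0, 0]},
  {"gripper": 1, "translation": [0, 0, 0], "dr": [0, 0, 0]},
  {"gripper": 1, "translation": [0, 0, 0], "dr": [0, 0, 0]},
])

```text
clock: 14.58
eef_pos: [522.4, -218.8, 38.2]
tcp_rot: [3.142, -0.0, 0.418]
contact_force: [0.4, -0.7, -0.2]
opening: 0.507
```

Request:
jog_arm([
  {"gripper": 1, "translation": [0, 0, -0.01], "dr": [0, 0, 0]},
  {"gripper": 1, "translation": [0, 0, -0.01], "dr": [0, 0, 0]},
  {"gripper": 1, "translation": [0, 0, 0], "dr": [0, 0, 0]},
  {"gripper": 1, "translation": [0, 0, 0], "dr": [0, 0, 0]},
])

```text
clock: 14.92
eef_pos: [522.4, -218.8, 36.1]
tcp_rot: [-3.142, 0.0, 0.418]
contact_force: [0.3, 0.9, 0.2]
opening: 0.51
```

Request:
jog_arm([
  {"gripper": 1, "translation": [0, 0, -0.01], "dr": [0, 0, 0]},
  {"gripper": 1, "translation": [0, 0, 0], "dr": [0, 0, 0]},
  {"gripper": 1, "translation": [0, 0, 0], "dr": [0, 0, 0]},
])

```text
clock: 15.17
eef_pos: [522.4, -218.8, 35.0]
tcp_rot: [-3.142, 0.0, 0.418]
contact_force: [-0.7, -0.1, 0.0]
opening: 0.51
```

Request:
jog_arm([
  {"gripper": 1, "translation": [0, 0, -0.01], "dr": [0, 0, 0]},
  {"gripper": 1, "translation": [0, 0, 0], "dr": [0, 0, 0]},
  {"gripper": 1, "translation": [0, 0, 0], "dr": [0, 0, 0]},
])

```text
clock: 15.42
eef_pos: [522.4, -218.8, 34.1]
tcp_rot: [3.142, 0.0, 0.418]
contact_force: [-0.5, -0.6, 0.5]
opening: 0.511
```

Request:
jog_arm([
  {"gripper": 1, "translation": [0, 0, -0.005], "dr": [0, 0, 0]},
  {"gripper": 1, "translation": [0, 0, 0], "dr": [0, 0, 0]},
  {"gripper": 1, "translation": [0, 0, 0], "dr": [0, 0, 0]},
])

```text
clock: 15.67
eef_pos: [522.4, -218.9, 34.0]
tcp_rot: [3.141, -0.0, 0.418]
contact_force: [-0.5, 1.4, 5.5]
opening: 0.515
```

Touchdown at 5.5 N. Easing the grip open, then lifting away.

Request:
jog_arm([
  {"gripper": 1, "translation": [0, 0, 0], "dr": [0, 0, 0]},
  {"gripper": 1, "translation": [0, 0, 0], "dr": [0, 0, 0]},
  {"gripper": 0, "translation": [0, 0, 0], "dr": [0, 0, 0]},
  {"gripper": -0.1, "translation": [0, 0, 0], "dr": [0, 0, 0]},
  {"gripper": -0.15, "translation": [0, 0, 0], "dr": [0, 0, 0]},
  {"gripper": -0.2, "translation": [0, 0, 0], "dr": [0, 0, 0]},
  {"gripper": -0.3, "translation": [0, 0, 0], "dr": [0, 0, 0]},
  {"gripper": -0.4, "translation": [0, 0, 0], "dr": [0, 0, 0]},
  {"gripper": -0.5, "translation": [0, 0, 0], "dr": [0, 0, 0]},
  {"gripper": -0.5, "translation": [0, 0, 0], "dr": [0, 0, 0]},
  {"gripper": -0.5, "translation": [0, 0, 0], "dr": [0, 0, 0]},
], squeeze=20)

```text
clock: 16.58
eef_pos: [522.4, -218.8, 33.6]
tcp_rot: [-3.142, 0.0, 0.418]
contact_force: [0.3, -1.1, 0.0]
opening: 0.75
```

Request:
jog_arm([
  {"gripper": -0.5, "translation": [0, 0, 0.03], "dr": [0, 0, 0]},
  {"gripper": -0.5, "translation": [0, 0, 0.06], "dr": [0, 0, 0]},
  {"gripper": -0.5, "translation": [0, 0, 0.1], "dr": [0, 0, 0]},
  {"gripper": -0.5, "translation": [0, 0, 0.15], "dr": [0, 0, 0]},
  {"gripper": -0.5, "translation": [0, 0, 0.2], "dr": [0, 0, 0]},
  {"gripper": -0.5, "translation": [0, 0, 0.25], "dr": [0, 0, 0]},
  {"gripper": -0.5, "translation": [0, 0, 0.25], "dr": [0, 0, 0]},
  {"gripper": -0.5, "translation": [0, 0, 0.25], "dr": [0, 0, 0]},
  {"gripper": -0.5, "translation": [0, 0, 0.2], "dr": [0, 0, 0]},
  {"gripper": -0.5, "translation": [0, 0, 0.1], "dr": [0, 0, 0]},
  {"gripper": -0.5, "translation": [0, 0, 0], "dr": [0, 0, 0]},
  {"gripper": -0.5, "translation": [0, 0, 0], "dr": [0, 0, 0]},
])

```text
clock: 17.58
eef_pos: [522.4, -218.8, 192.9]
tcp_rot: [3.141, -0.001, 0.418]
contact_force: [-1.6, 0.5, 0.1]
opening: 0.749
```

```bash
python3 - <<'E'
from h import *
s=r.sense();print(s["clock"],s["eef_pos"],s["contact_force"])
cv2.imwrite("pics/e1.png",r.grab_frame("scene"))
E
```

```text
17.5833 [ 522.40592709 -218.82661975  192.85955132] [-1.60471393  0.52499301  0.07055801]
```

View pics/e1.png

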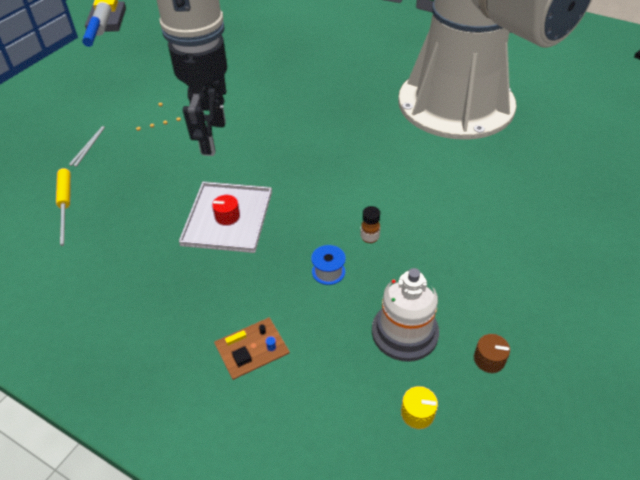

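The cap stands top up in the tray at (226,210). The bottle is open, and the board, spool and flux jar are where they were. Handing in.

```bash
python3 -c "
from rig import r
print(r.sign_off())"
```

```text
the job is handed in; nothing more can be done
None
```

The bottle is open, and the red cap stands top up near the middle of the tray, released. The job was handed in after 17.6 s of the 70 s allowed.

- **Opening:** I gripped the cap across its diameter at 60 N and pressed until it stopped hard, at 23.8 N. I turned it 64.8° anticlockwise while holding it down with 19.7 to 24.8 N downward. The total, including sideways force, was at most about 26 N at the readings I took. The readings come at the end of each move, so a brief peak between them would not show. I then let the spring up slowly while still holding on, and lifted the cap straight off.
- **Placing:** The cap touched the tray floor at 5.5 N. I eased the fingers open and backed off to about 190 mm height.
- **Last checks:** The final scene picture shows the cap upright in the tray, the gripper clear and the grey plug exposed in the bottle's mouth. The board, spool and flux jar look unmoved compared with the first picture, though I did not measure them. The wrist force was back near zero. No check failed, but the cameras differed by 2 to 3 mm on the cap's position, and I centred the grasp on the wrist picture.

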